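# Unscrew the yellow fill cap of the lathe gearbox

## Task

Unscrew the yellow fill cap of the green lathe gearbox with a quarter turn anticlockwise (seen from above), lift it straight out and set it down gently and upright, handle up, in the red tray. Leave the black cap screwed in as it is.

Things in the scene. Friction and masses are not known exactly. Their poses are not given: they have to be found in the camera images.
- fill_cap_handle (a point): Yellow screw cap, 120 g. Point: centre of its upright handle bar, 50 mm long (x), 16 mm thick (y), 34 mm tall (z up). Below the bar: a round flange 64 mm wide, 6 mm thick, lying on the neck; then a 22 mm plug with two lugs, 50 mm across. Its flat underside is 45 mm below the point. It starts on either neck. It turns easily and does not rise as it turns; 60 to 100 degrees anticlockwise frees it.
- black_cap_end (a point): The black cap of the same shape and size, to be left alone. This point is near the end of its handle bar, 22 mm from the cap's axis along the bar (point x points outward) and halfway up the bar.
- tray_in (a point): The red open tray on the bench, fixed, 180 x 180 mm outside, 25 mm high, walls and floor 5 mm thick. This point is the centre of its inner floor, 5 mm above the bench; x and y run parallel to its walls.
- gearbox: Green gearbox fixed on the bench, 160 (x) x 270 (y) x 100 mm high; origin at the centre of its underside. Two steel necks on top, 72 mm wide, 26 mm tall, at y = +65 and -65 mm, hold the caps, whose handles start about 34 degrees anticlockwise of its x axis. A cap lifts out only after its anticlockwise turn, clear after 40 mm. A stop resists clockwise turning; do not force it.
There are look-alikes about, which are no part of the job. Of the things that look like the part that bears fill_cap_handle, the largest one is meant.

How it is judged:
On the way:
1. the yellow cap is out of its neck, lifted clear (height (world z) of fill_cap_handle above 0.18 m), for 0.1 s.
At the end, for the whole second after the job is handed in: The yellow cap is released and at rest on the red tray's floor, handle up (within 11 degrees), its centre within 62 mm of the tray's centre along each tray axis and its handle centre below 60 mm; the end of the black cap's handle has moved less than 12 mm (x of fill_cap_handle in the frame of tray_in between -0.062 and 0.062 m and y of fill_cap_handle in the frame of tray_in between -0.062 and 0.062 m and height (world z) of fill_cap_handle below 0.06 m and angle between fill_cap_handle's own z axis and vertical below 0.2 rad and distance of black_cap_end from where it was at the start of the episode below 0.012 m and linear speed of fill_cap below 0.02 m/s); the robot touches nothing.
It fails at once if the black cap is turned or pulled (its handle end moves more than 12 mm) (distance of black_cap_end from where it was at the start of the episode above 0.012 m).
It fails at once if the yellow cap is dropped instead of set down (faster than 0.8 m/s close above the bench) (linear speed of fill_cap above 0.8 m/s and height (world z) of fill_cap_handle below 0.1 m).
It fails at once if the yellow cap is forced clockwise against its stop (its handle comes within 18 degrees of the gearbox's x axis) (angle between the x axis of fill_cap_handle and the x axis of gearbox, either way round below 0.31 rad and horizontal distance between fill_cap_handle and gearbox below 0.09 m and height (world z) of fill_cap_handle below 0.185 m).
It also fails if it takes over 42 s, if anything falls off the work surface, if the arm or the gripper's body presses on something with over 40 N, if the wrist force passes 120 N, or if a joint passes its speed limit or range.

## Robot

A 7-joint arm with a two-finger parallel gripper is mounted at the origin on the work surface. World frame = base frame: x ahead of the robot, y to its left, z up, the work surface at z = 0. Lengths are in m, angles in rad, forces in N, time in s.
With the tool pointing down it reaches from about 0.4 to 0.85 m from the base axis. Payload 4.5 kg.
Tool frame: the origin (TCP) lies on the centre line of the jaws, within the pads' length; the fingertips stand r.nose_length ahead of it and the grasp point (between the pads) lies 5 mm behind it (r.nose_length is the distance from the TCP to the fingertips, in m); z points along the fingers, y is the direction in which the jaws open and shut (so a half turn about z gives the same grasp; the last joint's range is limited). The gripper opens to 85 mm and grips with 20 to 120 N. Pads are 22 mm wide; open, the fingers measure 114 mm over their backs; the gripper's body (76 mm by 85 mm) begins 54 mm behind the grasp point. The pads swing forward as they close: fully open they stand 13 mm farther back than shut.
Start: joints at [0.034, 0.689, -0.195, 1.565, 0.157, 0.902, -0.215], TCP at [0.625, 0, 0.245] pointing down, gripper open.
Joint ranges: [-3.01, 3.01], [-0.46, 2.08], [-1.47, 1.51], [0.13, 2.56], [-1, 4.14], [0.04, 2.09], [-2.66, 2.66]. Speed limits (rad/s): [2.57, 2.57, 3.14, 3.14, 3.14, 3.14, 3.14].

## Interface

Orientations are given as a 3x3 rotation matrix whose columns are the frame's x, y, z axes.
In Python, from station import r gives the robot as it stands.
- The arm moves only by the tool jog_arm, never from a script. Its argument "steps" is a list that holds one entry, the list of rows, each a list of 7 numbers: the shift along the tool's x, y, z in units of 0.3 m (1.0 is 0.3 m), then the turn, a rotation vector about the tool's x, y, z in units of 180 degrees (1.0 is 180 degrees), then the closure, from 0 (fully open) to 1 (shut). A call has 1 to 20 rows; each row shifts and turns the commanded pose from where the row before left it, along the tool's axes as they then stand; what a row does not reach is not made up. A row lasts 1/8 s, in which the tool goes at most 62.5 mm and 10.7 degrees, less where a joint would pass 70% of its speed; a pose out of reach is approached as far as the arm can. A call with a number of a shift or a turn outside -1 to 1 is refused whole. A call with a gripper value outside its range is refused whole. The fingers move at their own pace and stop on an object; "squeeze" is the grip in N (left out, the last holds). Time passes only in rows, so rows that do not move let the fingers close. It gives the time, the measured TCP pose, the force and the opening at its end, in the units of the state.
- r.read_state(): the state, without advancing time (a new reading comes with each control period).
- r.snapshot(name): name is "scene" or "side" or "wrist"; returns the picture (400x640x3 uint8, blue, green, red); there is no depth.
- r.get_calibration(name): a dict with "K" (3x3 intrinsics, pixels), "origin" and "orientation" of the camera in the world; the wrist camera has in their place "tool_from_camera" (4x4, takes a point from camera to tool coordinates, whose origin is the TCP and whose axes are the flange's). Camera axes: x right, y up, looking along -z (the intrinsics and any distortion apply to the point x, -y, -z); pixel columns grow to the right and rows downward; lengths in m; the calibration is good to about 2 mm. The wrist camera is an equidistant fisheye: a pixel r from the principal point sees the ray r / f radians off the axis. A picture is of the moment at which its call begins: read the wrist's pose just before it. get_calibration takes no time and is no camera call.
- r.job_done(): hands the job in, once; it reports no verdict.
The state is a dict: "time_s": time; "joints": joint angles; "qvel": joint speeds; "tau": joint torques, N m; "tcp_pos": TCP position; "orientation": TCP orientation; "wrist_force": force on the tool from outside, world axes, zero at the start; "torque": the same for the moment, N m; "finger_gap": opening from 0.0 (shut) to 1.0 (fully open).
Only numpy, scipy, OpenCV 4.12 (cv2) and the standard library are available. Lean on these libraries where they do the work, as an engineer would, in place of code of your own. Each camera call takes 0.05 s, during which the arm holds its last target. There are 200 camera calls.

## Working session

There is one attempt and no reset: what is moved stays moved. The work goes in short steps, Python scripts to look and compute and a tool call to move; the robot and the scene stay as the last step left them, time stands still between calls to the robot, and variables do not carry over. Pictures are saved under pics/ and viewed, about 8 in all and at most 12, crops included, and the job is handed in when it is done.

Besides the shell and the picture viewer there is one more tool, called after "Call:" by a JSON object that holds its "name" and its "arguments", one argument or row to a line. jog_arm: Moves the arm, as the interface text tells. Its arguments: {"type":"object","properties":{"steps":{"type":"array","items":{"type":"array","items":{"type":"array","items":{"type":"number","minimum":-1,"maximum":1}}}},"squeeze":{"type":"number"}},"required":["steps"]}

```bash
mkdir -p pics; ls; python3 - <<'E'
from station import r
import cv2
s=r.read_state();print(s['time_s'],s['tcp_pos'],s['orientation'],s['finger_gap'],r.nose_length)
for n in("scene","side","wrist"):
    cv2.imwrite(f"pics/{n}0.png",r.snapshot(n)); print(n,r.get_calibration(n))
E
```

```text
pics
0.0 [ 6.24356773e-01 -7.16507132e-06  2.44452181e-01] [[-1.23870034e-04  9.99998197e-01 -1.89473162e-03]
 [ 9.99999989e-01  1.23711684e-04 -8.36911354e-05]
 [-8.34565841e-05 -1.89474196e-03 -9.99998201e-01]] 1.0027269054820116 0.014
scene {'K': array([[368.55241018,   0.        , 318.07961847],
       [  0.        , 368.55241018, 200.32885391],
       [  0.        ,   0.        ,   1.        ]]), 'origin': array([1.04209219, 0.23063734, 0.95862609]), 'orientation': array([[-0.21467853, -0.78588081,  0.57991765],
       [ 0.97661741, -0.16575398,  0.13690894],
       [-0.01147045,  0.59574908,  0.8030887 ]])}
side {'K': array([[370.32036004,   0.        , 319.65434209],
       [  0.        , 370.32036004, 195.7322027 ],
       [  0.        ,   0.        ,   1.        ]]), 'origin': array([-0.08570469,  0.64821445,  0.62938932]), 'orientation': array([[-0.75789003,  0.34066333, -0.55637325],
       [-0.65203309, -0.42344725,  0.6289239 ],
       [-0.02134341,  0.83942892,  0.54305022]])}
wrist {'K': array([[309.70691629,   0.        , 315.37753533],
       [  0.        , 309.70691629, 198.50768914],
       [  0.        ,   0.        ,   1.        ]]), 'tool_from_camera': array([[-1.34988336e-04,  9.52578880e-01,  3.04291734e-01,
         7.75290054e-02],
       [ 9.99999083e-01,  5.38576800e-04, -1.24238890e-03,
         1.87131419e-04],
       [-1.34735790e-03,  3.04291288e-01, -9.52578079e-01,
        -1.28702328e-01],
       [ 0.00000000e+00,  0.00000000e+00,  0.00000000e+00,
         1.00000000e+00]])}
```

View pics/scene0.png

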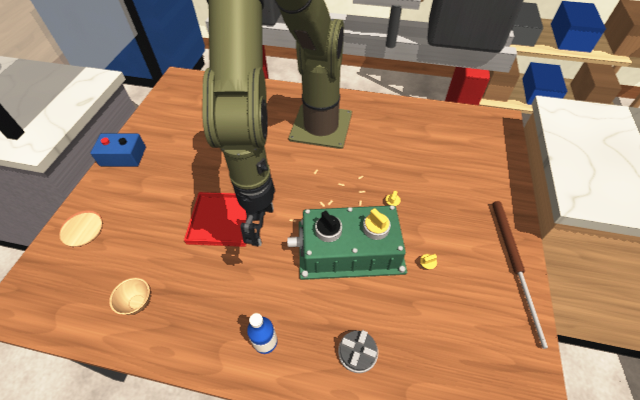

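View pics/side0.png

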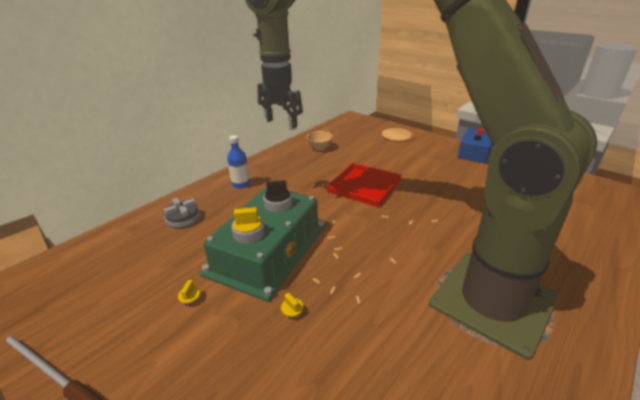

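The scene picture shows the gearbox with the yellow cap at about (377,222), the black cap at about (329,226), and the tray at about (217,219). Two small yellow look-alikes are at (393,199) and (428,262). Next I'll enlarge crops.

```bash
python3 - <<'E'
import cv2,numpy as np
a=cv2.imread('pics/scene0.png')[185:285,290:420]; a=cv2.resize(a,None,fx=6,fy=6,interpolation=cv2.INTER_CUBIC)
cv2.imwrite('pics/c1.png',a)
a=cv2.imread('pics/side0.png')[160:300,200:410]; a=cv2.resize(a,None,fx=3.8,fy=3.8,interpolation=cv2.INTER_CUBIC)
cv2.imwrite('pics/c2.png',a)
E
```

```text
(no output)
```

View pics/c1.png

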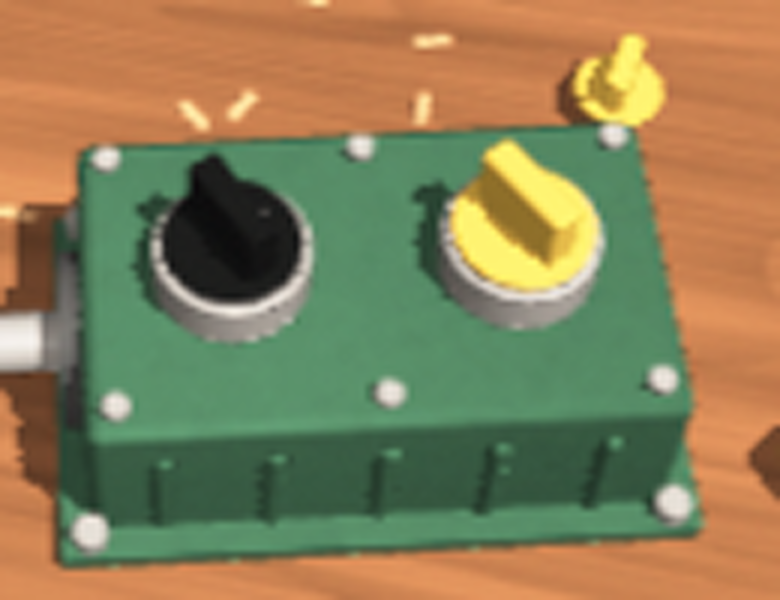

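View pics/c2.png

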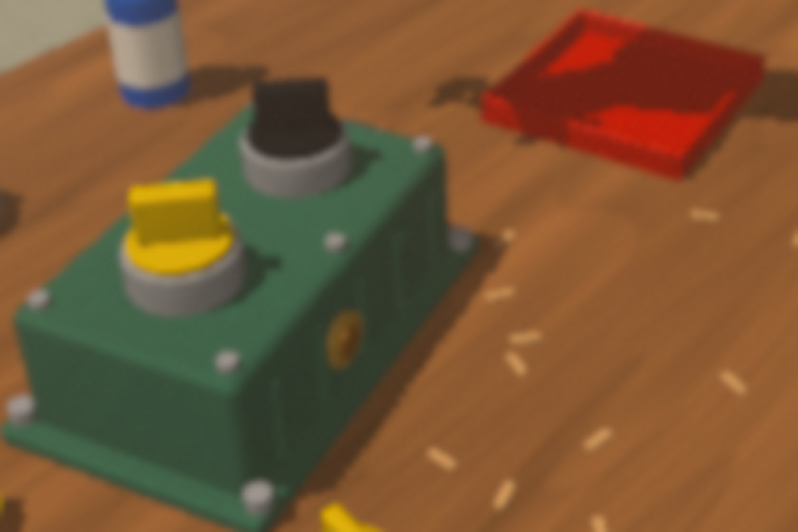

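View pics/wrist0.png

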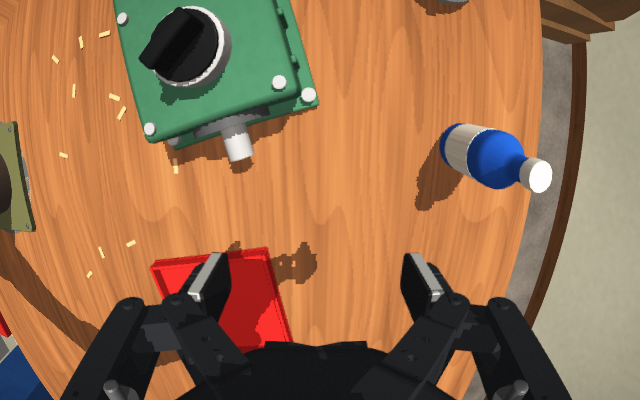

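Crops: the yellow bar's top face runs from about (495,147) to (567,225) in crop 1 and is centred at (173,187) in crop 2. The tray rim corners show clearly in crop 2. The wrist view shows the black cap, the tray, and no yellow cap. Now I'll turn these into positions.

```bash
cat > h.py <<'E'
from station import r
import numpy as np, cv2
def ray(n,u,v):
    c=r.get_calibration(n);K=c['K']
    x=(u-K[0,2])/K[0,0];y=(v-K[1,2])/K[1,1]
    if n=='wrist':
        t=np.hypot(x,y);d=np.array([x/t*np.sin(t),-y/t*np.sin(t),-np.cos(t)])
        s=r.read_state();T=c['tool_from_camera'];R=np.array(s['orientation'])
        return np.array(s['tcp_pos'])+R@T[:3,3],R@T[:3,:3]@d
    return np.array(c['origin']),np.array(c['orientation'])@np.array([x,-y,-1])
def at(n,u,v,z):
    o,d=ray(n,u,v);return o+d*(z-o[2])/d[2]
E
python3 - <<'E'
from h import *
np.set_printoptions(precision=4,suppress=True)
c1=lambda u,v,z:at('scene',(u+.5)/6-.5+290,(v+.5)/6-.5+185,z)
c2=lambda u,v,z:at('side',(u+.5)/3.8-.5+200,(v+.5)/3.8-.5+160,z)
def show(n,f,pts,z):
    P=np.array([f(*p,z) for p in pts])[:,:2];print(n,P.round(4).tolist(),'mean',P.mean(0));
    print('   ',[(round(float(np.hypot(*(b-a))),4),round(float(np.degrees(np.arctan2(*(b-a)[::-1]))),1)) for a,b in zip(P,np.roll(P,-1,0))])
show('gb scene',c1,[(82,150),(632,127),(690,408),(92,440)],.1)
show('gb base sc',c1,[(62,565),(700,530)],.0)
show('yel bar scene',c1,[(495,147),(567,225)],.166)
show('blk bar scene',c1,[(205,160),(265,240)],.166)
show('yel bar side',c2,[(130,190),(215,182)],.166)
show('blk bar side',c2,[(254,83),(326,83)],.166)
show('yel flange scene',c1,[(525,228)],.132)
show('yel flange side',c2,[(179,240)],.132)
show('tray side',c2,[(582,10),(765,57),(682,160),(483,97)],.025)
show('tray scene',lambda u,v,z:at('scene',u,v,z),[(199,194),(187,243)],.025)
show('tray wrist',lambda u,v,z:at('wrist',u,v,z),[(152,263),(268,249)],.025)
show('blk wrist',lambda u,v,z:at('wrist',u,v,z),[(150,54),(204,15)],.166)
E
```

```text
gb scene [[0.4629, 0.05], [0.3956, 0.3035], [0.5416, 0.3423], [0.6113, 0.0908]] mean [0.5028 0.1967]
    [(0.2624, 104.9), (0.1511, 14.9), (0.261, -74.5), (0.1539, -164.6)]
gb base sc [[0.6273, 0.0761], [0.5473, 0.365]] mean [0.5873 0.2206]
    [(0.2997, 105.5), (0.2997, -74.5)]
yel bar scene [[0.4684, 0.2404], [0.5026, 0.2757]] mean [0.4855 0.2581]
    [(0.0491, 45.9), (0.0491, -134.1)]
blk bar scene [[0.5015, 0.1177], [0.5367, 0.1512]] mean [0.5191 0.1344]
    [(0.0486, 43.5), (0.0486, -136.5)]
yel bar side [[0.4994, 0.2724], [0.4671, 0.2359]] mean [0.4832 0.2542]
    [(0.0487, -131.5), (0.0487, 48.5)]
blk bar side [[0.5335, 0.1447], [0.4968, 0.1154]] mean [0.5151 0.1301]
    [(0.0469, -141.4), (0.0469, 38.6)]
yel flange scene [[0.4849, 0.2596]] mean [0.4849 0.2596]
    [(0.0, 0.0)]
yel flange side [[0.4784, 0.259]] mean [0.4784 0.259 ]
    [(0.0, 0.0)]
tray side [[0.5834, -0.2866], [0.4093, -0.3144], [0.3774, -0.136], [0.5561, -0.1121]] mean [ 0.4815 -0.2123]
    [(0.1764, -170.9), (0.1812, 100.1), (0.1802, 7.6), (0.1766, -81.1)]
tray scene [[0.4221, -0.308], [0.5983, -0.2696]] mean [ 0.5102 -0.2888]
    [(0.1804, 12.3), (0.1804, -167.7)]
tray wrist [[0.3907, -0.1308], [0.5648, -0.101]] mean [ 0.4777 -0.1159]
    [(0.1766, 9.7), (0.1766, -170.3)]
blk wrist [[0.5057, 0.1206], [0.5484, 0.1435]] mean [0.5271 0.1321]
    [(0.0485, 28.3), (0.0485, -151.7)]
```

Everything agrees with the sizes given: gearbox yaw is about 15° and the bar is at about 48–49°. The yellow cap is at about (0.485, 0.259) and the tray at about (0.49, -0.205). I'll move over the cap with the jaws across the bar.

Call:
{"name": "jog_arm", "arguments": {
  "steps": [
    [[0.108, -0.058, 0, 0, 0, 0, 0], [0.108, -0.058, 0, 0, 0, 0, 0], [0.108, -0.058, 0, 0, 0, 0, 0], [0.108, -0.058, 0, 0, 0, 0, 0], [0.108, -0.058, 0, 0, 0, 0, 0], [0.108, -0.058, 0, 0, 0, 0, 0], [0.108, -0.058, 0, 0, 0, 0, 0], [0.108, -0.058, 0, 0, 0, 0, 0], [0, 0, 0, 0, 0, 0.046, 0], [0, 0, 0, 0, 0, 0.046, 0], [0, 0, 0, 0, 0, 0.046, 0], [0, 0, 0, 0, 0, 0.046, 0], [0, 0, 0, 0, 0, 0.046, 0], [0, 0, 0, 0, 0, 0, 0], [0, 0, 0, 0, 0, 0, 0]]
  ]
}}

```text
time_s: 2.02
tcp_pos: [0.4857, 0.2592, 0.2452]
orientation: [[0.659, 0.752, -0.0], [0.752, -0.659, -0.0], [-0.0, -0.0, -1.0]]
wrist_force: [-0.2, -0.3, 0.4]
finger_gap: 1.001
```

```bash
python3 - <<'E'
from h import *
s=r.read_state();print(s['tcp_pos'],s['orientation'],s['joints'],s['wrist_force'])
cv2.imwrite('pics/w1.png',r.snapshot('wrist'))
E
```

```text
[0.48568919 0.25923951 0.24518162] [[ 6.59421513e-01  7.51773380e-01 -2.28023674e-04]
 [ 7.51773376e-01 -6.59421547e-01 -1.23341763e-04]
 [-2.43088778e-04 -9.00879153e-05 -9.99999966e-01]] [-0.60292201  0.58874315  0.04728273  1.80033742 -0.0383907   0.75365494
 -1.25563239] [-0.24860905 -0.30741892  0.44079584]
```

View pics/w1.png

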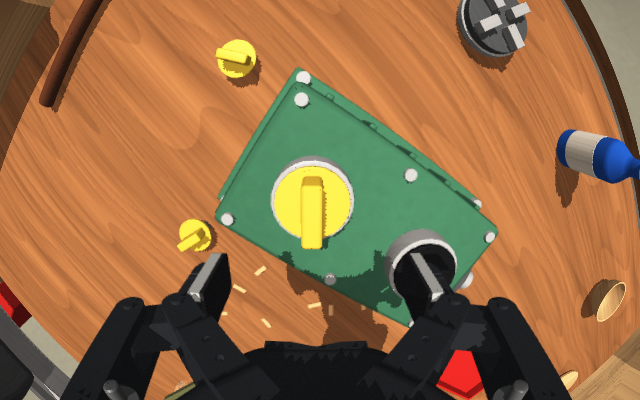

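```bash
python3 - <<'E'
from h import *
s=r.read_state();R=np.array(s['orientation']);p=np.array(s['tcp_pos'])
for u,v,z in [(312,178,.132),(312,178,.166),(312,190,.166),(312,248,.166),(302,240,.166),(322,240,.166),(302,195,.166),(322,195,.166),(271,200,.132),(354,200,.132)]:
    w=at('wrist',u,v,z);print(u,v,z,w.round(4),(R.T@(w-p)).round(4))
a=cv2.imread('pics/w1.png')[150:270,250:370];cv2.imwrite('pics/w1c.png',cv2.resize(a,None,fx=5,fy=5,interpolation=cv2.INTER_CUBIC))
E
```

```text
312 178 0.132 [0.496  0.2741 0.132 ] [ 0.018  -0.0021  0.1132]
312 178 0.166 [0.5019 0.2802 0.166 ] [ 0.0264 -0.0017  0.0792]
312 190 0.166 [0.4961 0.2737 0.166 ] [ 0.0178 -0.0018  0.0792]
312 248 0.166 [0.4662 0.2399 0.166 ] [-0.0274 -0.0019  0.0792]
302 240 0.166 [0.465  0.2498 0.166 ] [-0.0207 -0.0093  0.0792]
322 240 0.166 [0.4762 0.24   0.166 ] [-0.0207  0.0055  0.0792]
302 195 0.166 [0.4884 0.2756 0.166 ] [ 0.0141 -0.0088  0.0792]
322 195 0.166 [0.499  0.2664 0.166 ] [0.0141 0.0052 0.0792]
271 200 0.132 [0.4583 0.2826 0.132 ] [-0.0006 -0.0361  0.1132]
354 200 0.132 [0.5098 0.2373 0.132 ] [-0.0006  0.0325  0.1132]
```

View pics/w1c.png

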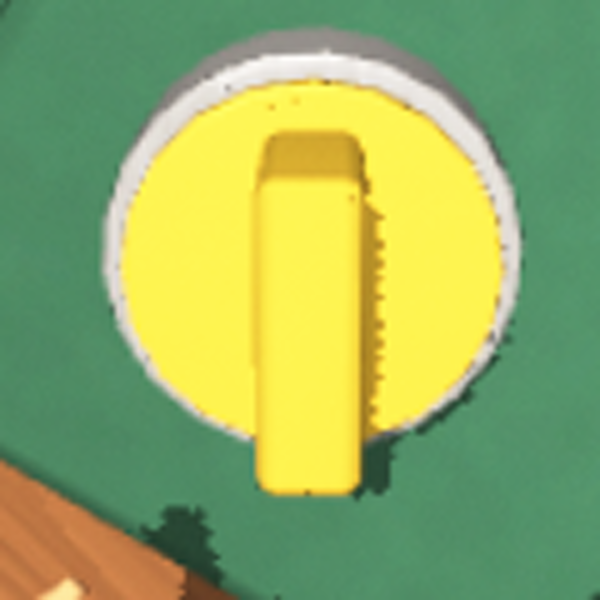

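The bar is aligned with the jaws, off by about -4 mm in x and -2 mm in y in the tool frame. I'll correct that, descend and grip.

Call:
{"name": "jog_arm", "arguments": {
  "steps": [
    [[-0.012, -0.006, 0.04, 0, 0, 0, 0], [0, 0, 0.04, 0, 0, 0, 0], [0, 0, 0.04, 0, 0, 0, 0], [0, 0, 0.04, 0, 0, 0, 0], [0, 0, 0.04, 0, 0, 0, 0], [0, 0, 0.04, 0, 0, 0, 0], [0, 0, 0.04, 0, 0, 0, 0], [0, 0, 0.04, 0, 0, 0, 0], [0, 0, 0, 0, 0, 0, 0.3], [0, 0, 0, 0, 0, 0, 0.6], [0, 0, 0, 0, 0, 0, 1], [0, 0, 0, 0, 0, 0, 1], [0, 0, 0, 0, 0, 0, 1], [0, 0, 0, 0, 0, 0, 1], [0, 0, 0, 0, 0, 0, 1], [0, 0, 0, 0, 0, 0, 1]]
  ],
  "squeeze": 60
}}

```text
time_s: 4.08
tcp_pos: [0.4824, 0.2579, 0.1499]
orientation: [[0.661, 0.75, 0.001], [0.75, -0.661, 0.001], [0.001, 0.0, -1.0]]
wrist_force: [-1.7, -0.1, 5.8]
finger_gap: 0.183
```

Gripped: the gap is 15.6 mm. Now the turn, anticlockwise from above, which is negative about tool z.

Call:
{"name": "jog_arm", "arguments": {
  "steps": [
    [[0, 0, 0, 0, 0, -0.028, 1], [0, 0, 0, 0, 0, -0.028, 1], [0, 0, 0, 0, 0, -0.028, 1], [0, 0, 0, 0, 0, -0.028, 1], [0, 0, 0, 0, 0, -0.028, 1], [0, 0, 0, 0, 0, -0.028, 1], [0, 0, 0, 0, 0, -0.028, 1], [0, 0, 0, 0, 0, -0.028, 1], [0, 0, 0, 0, 0, -0.028, 1], [0, 0, 0, 0, 0, -0.028, 1], [0, 0, 0, 0, 0, -0.028, 1], [0, 0, 0, 0, 0, -0.028, 1], [0, 0, 0, 0, 0, -0.028, 1], [0, 0, 0, 0, 0, -0.028, 1], [0, 0, 0, 0, 0, -0.028, 1], [0, 0, 0, 0, 0, -0.028, 1], [0, 0, 0, 0, 0, -0.028, 1], [0, 0, 0, 0, 0, 0, 1]]
  ]
}}

```text
time_s: 6.32
tcp_pos: [0.4824, 0.2576, 0.1499]
orientation: [[-0.699, 0.715, 0.001], [0.715, 0.699, 0.0], [-0.0, 0.001, -1.0]]
wrist_force: [-1.5, 0.0, 5.9]
finger_gap: 0.182
```

It turned 86° with low force. I'll start with a short lift to check the force.

Call:
{"name": "jog_arm", "arguments": {
  "steps": [
    [[0, 0, -0.01, 0, 0, 0, 1], [0, 0, -0.01, 0, 0, 0, 1], [0, 0, -0.01, 0, 0, 0, 1], [0, 0, -0.01, 0, 0, 0, 1], [0, 0, -0.01, 0, 0, 0, 1]]
  ]
}}

```text
time_s: 6.95
tcp_pos: [0.4821, 0.2577, 0.1645]
orientation: [[-0.698, 0.716, 0.0], [0.716, 0.698, -0.0], [-0.0, -0.0, -1.0]]
wrist_force: [0.1, -0.1, -1.8]
finger_gap: 0.176
```

It's free: the force is little more than the cap's weight. I'll lift it clear.

Call:
{"name": "jog_arm", "arguments": {
  "steps": [
    [[0, 0, -0.04, 0, 0, 0, 1], [0, 0, -0.04, 0, 0, 0, 1], [0, 0, -0.04, 0, 0, 0, 1], [0, 0, -0.04, 0, 0, 0, 1], [0, 0, -0.04, 0, 0, 0, 1], [0, 0, -0.04, 0, 0, 0, 1], [0, 0, -0.04, 0, 0, 0, 1], [0, 0, -0.04, 0, 0, 0, 1], [0, 0, 0, 0, 0, 0, 1]]
  ]
}}

```text
time_s: 8.07
tcp_pos: [0.4826, 0.2582, 0.2614]
orientation: [[-0.698, 0.716, 0.002], [0.716, 0.698, 0.001], [-0.0, 0.002, -1.0]]
wrist_force: [0.1, 0.1, -1.7]
finger_gap: 0.174
```

```bash
python3 - <<'E'
from h import *
s=r.read_state();print(s['tcp_pos'],s['joints'],s['wrist_force'],s['finger_gap'])
R=np.array(s['orientation']);d=R.T@(np.array([.492,-.205,s['tcp_pos'][2]])-s['tcp_pos']);print(d,d/.3)
a=cv2.resize(r.snapshot('scene')[130:300,160:440],None,fx=2.8,fy=2.8,interpolation=cv2.INTER_CUBIC);cv2.imwrite('pics/s1.png',a)
E
```

```text
[0.48261049 0.25816819 0.26137249] [-0.28579491  0.59372023 -0.47516094  1.77591213  0.34692499  0.85332407
 -0.14892646] [ 0.05247472  0.14319005 -1.67405161] 0.17421943520696015
[-0.33818641 -0.31661109 -0.00055569] [-1.12728803 -1.0553703  -0.00185231]
```

View pics/s1.png

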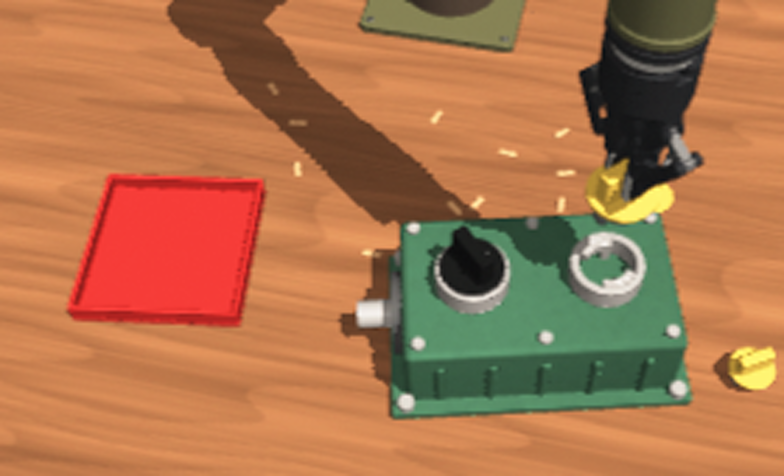

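The cap is out and the neck is empty, with the black cap unchanged. The whole tray is visible now: rim corners at about (110,176), (265,180), (241,315) and (70,311) in the crop.

```bash
python3 - <<'E'
from h import *
P=np.array([at('scene',(u+.5)/2.8-.5+160,(v+.5)/2.8-.5+130,.025) for u,v in[(110,176),(265,180),(241,315),(70,311)]]);print(P.round(4),P.mean(0),np.linalg.norm(np.roll(P,-1,0)-P,axis=1))
c=P.mean(0)
s=r.read_state();R=np.array(s['orientation']);d=R.T@(np.array([c[0],c[1],s['tcp_pos'][2]])-s['tcp_pos']);print(d/.3/14)
E
```

```text
[[ 0.4166 -0.3105  0.025 ]
 [ 0.3853 -0.1338  0.025 ]
 [ 0.5599 -0.1023  0.025 ]
 [ 0.5927 -0.2795  0.025 ]] [ 0.48860463 -0.20654907  0.025     ] [0.1794449  0.17744422 0.18014226 0.17885058]
[-8.02197202e-02 -7.60969770e-02 -4.03146259e-05]
```

Tray centre is at (0.489, -0.207), and all four sides measure about 179 mm against the given 180.

Call:
{"name": "jog_arm", "arguments": {
  "steps": [
    [[-0.08, -0.076, 0, 0, 0, 0, 1], [-0.08, -0.076, 0, 0, 0, 0, 1], [-0.08, -0.076, 0, 0, 0, 0, 1], [-0.08, -0.076, 0, 0, 0, 0, 1], [-0.08, -0.076, 0, 0, 0, 0, 1], [-0.08, -0.076, 0, 0, 0, 0, 1], [-0.08, -0.076, 0, 0, 0, 0, 1], [-0.08, -0.076, 0, 0, 0, 0, 1], [-0.08, -0.076, 0, 0, 0, 0, 1], [-0.08, -0.076, 0, 0, 0, 0, 1], [-0.08, -0.076, 0, 0, 0, 0, 1], [-0.08, -0.076, 0, 0, 0, 0, 1], [-0.08, -0.076, 0, 0, 0, 0, 1], [-0.08, -0.076, 0, 0, 0, 0, 1], [0, 0, 0, 0, 0, 0, 1], [0, 0, 0, 0, 0, 0, 1]]
  ]
}}

```text
time_s: 10.12
tcp_pos: [0.4879, -0.2049, 0.2599]
orientation: [[-0.699, 0.716, -0.001], [0.716, 0.699, 0.001], [0.001, 0.0, -1.0]]
wrist_force: [-0.7, 0.2, -1.3]
finger_gap: 0.174
```

Call:
{"name": "jog_arm", "arguments": {
  "steps": [
    [[0, 0, 0.04, 0, 0, 0, 1], [0, 0, 0.04, 0, 0, 0, 1], [0, 0, 0.04, 0, 0, 0, 1], [0, 0, 0.04, 0, 0, 0, 1], [0, 0, 0.04, 0, 0, 0, 1], [0, 0, 0.04, 0, 0, 0, 1], [0, 0, 0.04, 0, 0, 0, 1], [0, 0, 0.04, 0, 0, 0, 1], [0, 0, 0.04, 0, 0, 0, 1], [0, 0, 0.04, 0, 0, 0, 1], [0, 0, 0.04, 0, 0, 0, 1], [0, 0, 0.04, 0, 0, 0, 1], [0, 0, 0.04, 0, 0, 0, 1], [0, 0, 0.04, 0, 0, 0, 1], [0, 0, 0.04, 0, 0, 0, 1], [0, 0, 0.02, 0, 0, 0, 1], [0, 0, 0.01, 0, 0, 0, 1], [0, 0, 0, 0, 0, 0, 1]]
  ]
}}

```text
time_s: 12.38
tcp_pos: [0.4882, -0.2057, 0.0713]
orientation: [[-0.698, 0.716, 0.0], [0.716, 0.698, -0.0], [-0.0, 0.0, -1.0]]
wrist_force: [-0.4, 1.7, -1.3]
finger_gap: 0.178
```

Call:
{"name": "jog_arm", "arguments": {
  "steps": [
    [[0, 0, 0.01, 0, 0, 0, 1], [0, 0, 0.01, 0, 0, 0, 1], [0, 0, 0.01, 0, 0, 0, 1], [0, 0, 0.007, 0, 0, 0, 1], [0, 0, 0, 0, 0, 0, 1]]
  ]
}}

```text
time_s: 13.0
tcp_pos: [0.4881, -0.2057, 0.06]
orientation: [[-0.698, 0.716, -0.0], [0.716, 0.698, 0.0], [0.0, -0.0, -1.0]]
wrist_force: [-0.4, -0.2, -1.2]
finger_gap: 0.179
```

Call:
{"name": "jog_arm", "arguments": {
  "steps": [
    [[0, 0, 0.008, 0, 0, 0, 1], [0, 0, 0.007, 0, 0, 0, 1], [0, 0, 0.006, 0, 0, 0, 1], [0, 0, 0.005, 0, 0, 0, 1], [0, 0, 0, 0, 0, 0, 1]]
  ]
}}

```text
time_s: 13.62
tcp_pos: [0.4881, -0.2057, 0.0523]
orientation: [[-0.698, 0.716, -0.0], [0.716, 0.698, 0.0], [0.0, -0.0, -1.0]]
wrist_force: [0.5, -0.9, -0.8]
finger_gap: 0.176
```

Call:
{"name": "jog_arm", "arguments": {
  "steps": [
    [[0, 0, 0.004, 0, 0, 0, 1], [0, 0, 0.003, 0, 0, 0, 1], [0, 0, 0, 0, 0, 0, 1]]
  ]
}}

```text
time_s: 14.0
tcp_pos: [0.4883, -0.2057, 0.0509]
orientation: [[-0.698, 0.716, 0.0], [0.716, 0.698, -0.0], [-0.001, 0.0, -1.0]]
wrist_force: [-1.1, 0.4, 5.3]
finger_gap: 0.178
```

Contact, with the upward force at about 5 N. I'll release gently and then rise.

Call:
{"name": "jog_arm", "arguments": {
  "steps": [
    [[0, 0, 0, 0, 0, 0, 0.75], [0, 0, 0, 0, 0, 0, 0.6], [0, 0, 0, 0, 0, 0, 0.4], [0, 0, 0, 0, 0, 0, 0.2], [0, 0, 0, 0, 0, 0, 0], [0, 0, 0, 0, 0, 0, 0], [0, 0, 0, 0, 0, 0, 0], [0, 0, 0, 0, 0, 0, 0], [0, 0, -0.02, 0, 0, 0, 0], [0, 0, -0.04, 0, 0, 0, 0], [0, 0, -0.06, 0, 0, 0, 0], [0, 0, -0.08, 0, 0, 0, 0], [0, 0, -0.08, 0, 0, 0, 0], [0, 0, -0.08, 0, 0, 0, 0], [0, 0, -0.08, 0, 0, 0, 0], [0, 0, -0.08, 0, 0, 0, 0], [0, 0, 0, 0, 0, 0, 0], [0, 0, 0, 0, 0, 0, 0]]
  ]
}}

```text
time_s: 16.25
tcp_pos: [0.4876, -0.2058, 0.2063]
orientation: [[-0.698, 0.716, -0.0], [0.716, 0.698, -0.0], [0.0, -0.0, -1.0]]
wrist_force: [0.2, 0.7, 0.7]
finger_gap: 0.995
```

```bash
python3 - <<'E'
from h import *
s=r.read_state();print(s['time_s'],s['tcp_pos'],s['wrist_force'],s['finger_gap'])
a=r.snapshot('wrist')[60:400,120:520]
b=cv2.resize(r.snapshot('side')[120:290,200:420],(440,340),interpolation=cv2.INTER_CUBIC)
cv2.imwrite('pics/f1.png',cv2.resize(np.hstack([a,b]),(800,324)))
E
```

```text
16.25 [ 0.48762065 -0.20575875  0.20626608] [0.21172779 0.74232851 0.68254156] 0.9950218815276712
```

View pics/f1.png

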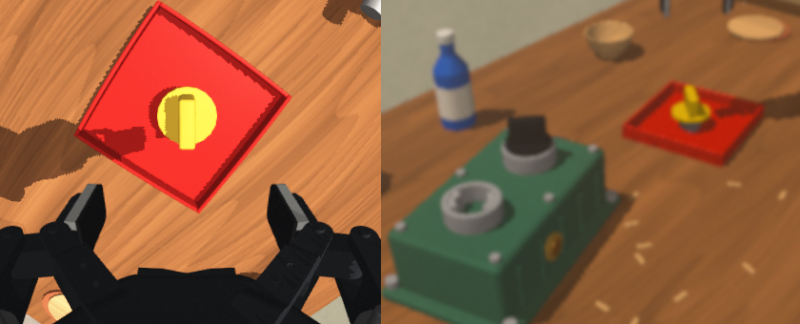

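The cap stands upright and central in the tray, around (187,115) in the left half of the picture. The gripper is open and well clear, and the black cap is in place in the side view. I'm handing in.

```bash
python3 -c "
from station import r
print(r.job_done())"
```

```text
the job is handed in; nothing more can be done
None
```

I gripped the yellow cap, turned it about 86° anticlockwise and lifted it straight out to about 0.26 m. I then set it down in the red tray with about 5 N of contact, released it and backed off. The job was handed in at about 16.4 s; no verdict is reported.

**Last checks:** The final pictures show the cap upright, handle up, near the centre of the tray. The gripper was open about 15 cm above the set-down height and touching nothing. The black cap looked unmoved by eye; I did not measure it again.

**Disagreement:** The first tray estimate from the blurred side camera was about 13 mm off from the scene and wrist cameras. I used a later scene view with the whole tray in sight, where the sides measured 177–180 mm against the given 180.

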